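# Level the tilted well-plate stand

## Robot

A 6-joint arm with a two-finger parallel gripper is mounted at the origin on the work surface. World frame = base frame: x ahead of the robot, y to its left, z up, the work surface at z = 0. Lengths are in m, angles in rad, forces in N, time in s.
With the tool pointing down it reaches from about 0.25 to 0.725 m from the base axis. Payload 4 kg.
Tool frame: the origin (TCP) lies between the finger pads; the fingertips stand 17 mm ahead of it and the grasp point (between the pads) lies 2 mm behind it; z points along the fingers, x is the direction in which the jaws open and shut, and the axes are right-handed (so a half turn about z gives the same grasp; the last joint's range is limited). The gripper opens to 85 mm and grips with 20 to 120 N. Pads are 22 mm wide; open, the fingers measure 114 mm over their backs; the gripper's body (76 mm by 85 mm) begins 54 mm behind the grasp point. The pads swing forward as they close: fully open they stand 13 mm farther back than shut.
Start: joints at [1.158, 0.241, 0.005, 1.335, 0, 1.571], TCP at [0.201, 0.458, 0.214] pointing down, gripper open.
Joint ranges: [-2.72, 2.72], [-1.05, 1.87], [-1.09, 1.28], [-1.99, 2.15], [-1.42, 1.44], [-3.14, 3.14]. Speed limits (rad/s): [2.79, 2.79, 3.14, 3.14, 3.14, 3.14].

## Interface

Orientations are given as a unit quaternion [x, y, z, w].
In Python, from workcell import telemetry, cams, workorder gives the robot as it stands. The module is installed in compiled form; this text tells all that it offers.
- The arm moves only by the tool apply_moves, never from a script. Its argument "moves" is a list that holds one entry, the list of rows, each a list of 4 numbers: the shift along the tool's x, y, z in mm, then the turn about the tool's z in degrees. A call has exactly 10 rows; each row shifts and turns the pose as measured when the row begins, along the tool's axes as they then stand; what a row does not reach is not made up. A row lasts 1/10 s, in which the tool goes at most 50 mm and 8.59 degrees, less where a joint would pass 70% of its speed; a pose out of reach is approached as far as the arm can. A call with a gripper value outside its range is refused whole. "hand" is the gripper's target within -1 to 1 (fully open at 1, half-way at 0, shut at -1), set as the call begins (left out, the last holds). The fingers move at their own pace and stop on an object; the grip force is fixed at half the most. Time passes only in rows, so rows that do not move let the fingers close, or fill a call up. It gives the time, the measured TCP pose, the force and the opening at its end, in the units of the state.
- telemetry.get_obs(): the state, without advancing time (a new reading comes with each control period).
- cams.camera(name): name is "scene" or "top"; returns a dict with "color" (420x560x3 uint8, red, green, blue), "fovy" (degrees; the focal length in pixels is half the picture's height over the tangent of half this angle, whatever the lens; pixels are square), "cx", "cy" (the principal point, pixels), "camera_from_world" (4x4, takes a point from world to camera coordinates). Camera axes: x right, y down, z forward; pixel columns grow to the right and rows downward; lengths in m; the calibration is good to about 2 mm. A picture is of the moment at which its call begins. There is no depth.
- workorder.job_done(): hands the job in, once; it reports no verdict.
The state is a dict: "clock": time; "joint_pos": joint angles; "joint_vel": joint speeds; "tau": joint torques, N m; "eef_pos": TCP position; "tool_rot": TCP orientation; "ft_force": force on the tool from outside, world axes, zero at the start; "ft_torque": the same for the moment, N m; "grip_width": finger opening in m.
Only numpy, scipy, OpenCV 4.12 (cv2) and the standard library are available. Lean on these libraries where they do the work, as an engineer would, in place of code of your own. Each camera call takes 0.05 s, during which the arm holds its last target. There are 200 camera calls.

## Task

Two identical levelling stands, each carrying a white well plate, stand on the lab bench, and one of them has sunk at its knob end. Turn the blue foot knob of that stand until its platform sits level again, then let go; leave the other stand, which is already level, as it is.

Things in the scene. Friction and masses are not known exactly. Their poses are not given: they have to be found in the camera images.
- grip_a (a point): Stand A's foot knob, mid-grip on its vertical axis, 118 mm above the bench: an upright blue bar 46 mm long (along the point's x), 14 mm thick (y), reaching 22 mm below and 16 mm above this point, the tallest part of the stand; 185 mm from the platform's hinge line. It turns in place, does not rise, takes about 0.15 N m and stays where left. With the platform level the bar points straight at the hinge side.
- tilt_a (a joint): Tilt of stand A's grey platform (155 x 104 mm, white 24-well plate fixed on it, top 75 mm above the bench if level), hinged at the end away from the knob. 0 = level, positive = knob end low (rad). Knob clockwise from above raises the knob end, anticlockwise lowers it: 0.16 rad of tilt per rad of knob. Stands A and B look alike, are bolted down and may be on either side.
- grip_b (a point): Stand B's foot knob, mid-grip on its vertical axis, 118 mm above the bench: an upright blue bar 46 mm long (along the point's x), 14 mm thick (y), reaching 22 mm below and 16 mm above this point, the tallest part of the stand; 185 mm from the platform's hinge line. It turns in place, does not rise, takes about 0.15 N m and stays where left. With the platform level the bar points straight at the hinge side.
- tilt_b (a joint): Tilt of stand B's grey platform (155 x 104 mm, white 24-well plate fixed on it, top 75 mm above the bench if level), hinged at the end away from the knob. 0 = level, positive = knob end low (rad). Knob clockwise from above raises the knob end, anticlockwise lowers it: 0.16 rad of tilt per rad of knob. Stands A and B look alike, are bolted down and may be on either side.

How it is judged:
At the end, for the whole second after the job is handed in: The platform that hung low is level to within 0.032 rad (1.8 degrees, some 11 degrees of knob either way) and at rest; the other platform is still level to within the same (value of joint tilt_a between -0.032 and 0.032 rad and velocity of joint tilt_a between -0.02 and 0.02 rad/s and value of joint tilt_b between -0.032 and 0.032 rad); the robot touches nothing.
It fails at once if the stand that was level is put out of level (more than 0.04 rad) (value of joint tilt_b above 0.04 rad or value of joint tilt_b below -0.04 rad).
It also fails if it takes over 29 s, if anything falls off the work surface, if the arm or the gripper's body presses on something with over 40 N, if the wrist force passes 120 N, or if a joint passes its speed limit or range.

## Working session

There is one attempt and no reset: what is moved stays moved. The work goes in short steps, Python scripts to look and compute and a tool call to move; the robot and the scene stay as the last step left them, time stands still between calls to the robot, and variables do not carry over. Pictures are saved under pics/ and viewed, about 8 in all and at most 12, crops included, and the job is handed in when it is done.

Besides the shell and the picture viewer there is one more tool, called after "Request:" as name(argument=value, ...) on one line, values as JSON. apply_moves: Moves the arm, as the interface text tells. Its arguments: {"type":"object","properties":{"moves":{"type":"array"},"hand":{"type":"number"}},"required":["moves"]}

```bash
mkdir -p pics; cat > h.py <<'E'
import numpy as np,cv2
from workcell import telemetry,cams,workorder
def K(c):
    f=c["color"].shape[0]/2/np.tan(np.radians(c["fovy"])/2); return f,c["cx"],c["cy"]
def ray(c,u,v):
    f,cx,cy=K(c);T=np.array(c["camera_from_world"]);R=T[:3,:3];o=-R.T@T[:3,3]
    d=R.T@np.array([(u-cx)/f,(v-cy)/f,1]);return o,d
def onz(c,u,v,z):
    o,d=ray(c,u,v);return o+d*(z-o[2])/d[2]
def proj(c,p):
    f,cx,cy=K(c);T=np.array(c["camera_from_world"]);q=T[:3,:3]@np.array(p)+T[:3,3];return q[0]/q[2]*f+cx,q[1]/q[2]*f+cy
def blue(c):
    h=cv2.cvtColor(c["color"],cv2.COLOR_RGB2HSV);return cv2.inRange(h,(100,110,50),(130,255,255))
def save(c,n,box=None,s=1):
    im=c["color"][:,:,::-1]
    if box: im=im[box[1]:box[3],box[0]:box[2]]
    cv2.imwrite("pics/"+n,cv2.resize(im,None,fx=s,fy=s,interpolation=cv2.INTER_CUBIC))
E
python3 - <<'E'
from h import *
print(telemetry.get_obs())
ims=[]
for n in("scene","top"):
    c=cams.camera(n);save(c,n+".png")
    o,d=ray(c,c["cx"],c["cy"]);print(n,o,d,K(c))
    k,l,s,ce=cv2.connectedComponentsWithStats(blue(c))
    for i in range(1,k):
        if s[i,4]>30:print(s[i],ce[i],onz(c,*ce[i],.12))
E
```

```text
{'clock': 0.0, 'joint_pos': array([1.15799449e+00, 2.41392834e-01, 3.76684100e-03, 1.33519834e+00,
       9.83882455e-06, 1.57078305e+00]), 'joint_vel': array([-1.80516473e-03,  2.34951174e-03, -8.16833346e-05, -1.99279373e-04,
       -9.06118123e-04, -1.39893823e-04]), 'tau': array([-4.79506853e-04, -3.72317541e+01,  2.52408332e+01,  1.68331282e-02,
       -1.09196744e-04, -9.76639996e-07]), 'eef_pos': array([0.20032697, 0.45741047, 0.21343931]), 'tool_rot': array([ 8.37007703e-01,  5.47190165e-01, -8.51427845e-04,  5.50723816e-04]), 'ft_force': array([ 1.03347728, -0.25586539, -0.8245978 ]), 'ft_torque': array([ 0.03324517,  0.01431474, -0.04321466]), 'grip_width': 0.08527305328651551}
scene [0.99477403 0.00962578 0.89706243] [-0.51893047 -0.02657524 -0.85440325] (np.float64(464.0869849618687), 281.3370164352601, 211.20040601460664)
[ 33 170  17  15 200] [ 41.195 177.105] [ 0.45249923 -0.51340497  0.12      ]
[389 237  18  29 353] [396.80736544 252.63456091] [0.607392   0.20219079 0.12      ]
[174 242  15  28 293] [180.38566553 256.2116041 ] [ 0.62510587 -0.19876887  0.12      ]
top [ 0.27778072 -0.00483368  1.21349908] [ 1.91714145e-01 -3.82906664e-04 -9.81450732e-01] (np.float64(546.0428399917118), 280.7438830373063, 200.1608006163625)
[365 126  15  25 237] [371.89029536 138.60337553] [ 0.61777121 -0.19813889  0.12      ]
[172 139  15  24 208] [179.00480769 150.70673077] [0.60094002 0.20386078 0.12      ]
[519 196  17  16 202] [526.9009901  203.69306931] [ 0.47260722 -0.50570323  0.12      ]
```

View pics/scene.png

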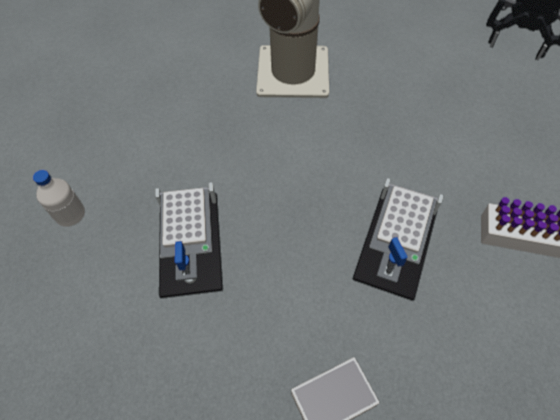

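View pics/top.png

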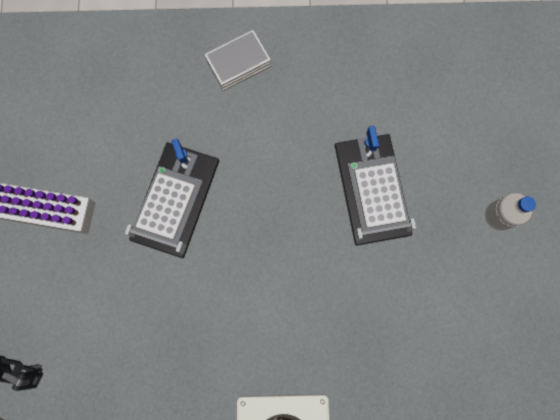

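The scene view shows stands at about (190,240) and (400,240), with blue knobs at (180,256) and (397,253). The top view shows the knobs at (372,139) and (179,151). The left stand's bar (y>0) is turned anticlockwise from its axis and the right stand's bar is aligned, so the left one is probably the sunk stand. I'll check with enlarged crops and a triangulation.

```bash
python3 - <<'E'
from h import *
cs={n:cams.camera(n) for n in("scene","top")}
def tri(u1,u2):
    a=[];b=[]
    for n,u in(("scene",u1),("top",u2)):
        o,d=ray(cs[n],*u);d/=np.linalg.norm(d);P=np.eye(3)-np.outer(d,d);a.append(P);b.append(P@o)
    return np.linalg.lstsq(np.vstack(a),np.hstack(b),rcond=None)[0]
def hull(c,y):
    m=blue(c);k,l,s,ce=cv2.connectedComponentsWithStats(m)
    for i in range(1,k):
        if s[i,4]>30 and abs(onz(c,*ce[i],.12)[1]-y)<.05:return l==i,ce[i],s[i]
for y in(.2,-.2):
    S=hull(cs["scene"],y);T=hull(cs["top"],y)
    print(y,"tri centroid",tri(S[1],T[1]))
    for n,H in(("scene",S),("top",T)):
        c=cs[n];v,u=np.nonzero(H[0])
        V=c["color"].max(2)[v,u];print(n,np.percentile(V,[5,25,50,75,95]))
        r=cv2.minAreaRect(np.c_[u,v].astype(np.float32));bx=cv2.boxPoints(r)
        print(r)
tiles=[]
for n,b in(("top",(120,120,220,260)),("top",(325,115,425,255)),("scene",(350,175,450,305)),("scene",(145,175,235,305))):
    im=cs[n]["color"][b[1]:b[3],b[0]:b[2],::-1];tiles.append(cv2.resize(im,(400,600) if 0 else (int((b[2]-b[0])*4),int((b[3]-b[1])*4)),interpolation=cv2.INTER_CUBIC))
for nm,t in(("t.png",tiles[:2]),("s.png",tiles[2:])):cv2.imwrite("pics/"+nm,np.hstack(t))
E
```

```text
0.2 tri centroid [0.60319373 0.20489638 0.11178272]
scene [ 63.    68.   108.5  158.   164.25]
((397.5, 251.0), (28.0, 17.0), 90.0)
top [ 69. 116. 152. 170. 174.]
((179.70382690429688, 150.0807647705078), (24.38220977783203, 11.664870262145996), 74.74488067626953)
-0.2 tri centroid [ 0.62078622 -0.20045717  0.11093771]
scene [ 60.    72.75 138.   163.   165.45]
((181.0, 255.5), (27.0, 14.0), 90.0)
top [ 66.    80.75 144.5  171.   176.  ]
((371.5, 138.0), (24.0, 13.0), 90.0)
```

View pics/t.png

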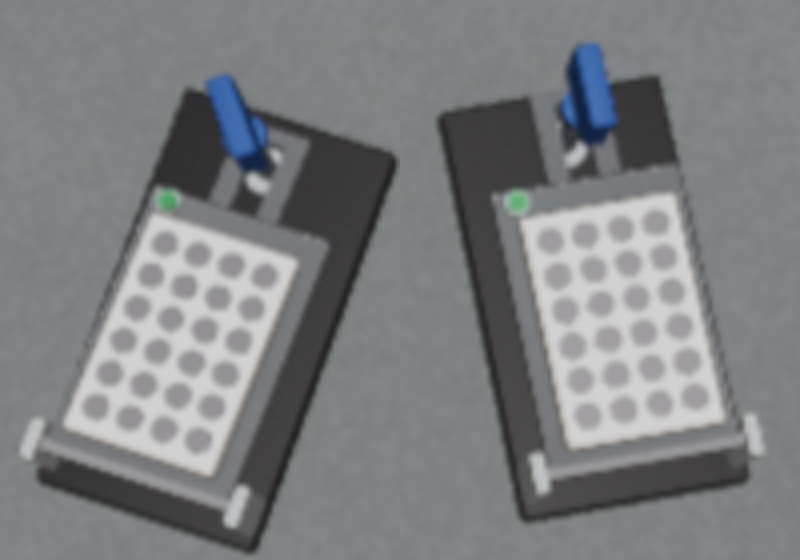

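View pics/s.png

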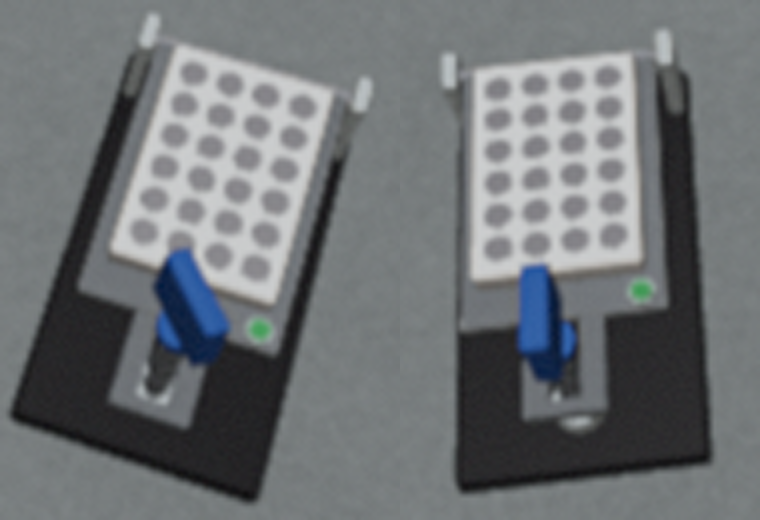

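The crops agree: the left stand's bar, at crop (235,125), is rotated anticlockwise from its axis, and the right bar is parallel to its stand. Next come the angles in world axes.

```bash
cat >> h.py <<'E'
def bar(c,y,vmin,z=.134,k=6):
    """top-face centre and long-axis angle (rad, mod pi) on plane z; white plate angle and centre"""
    im=cv2.resize(c["color"],None,fx=k,fy=k,interpolation=cv2.INTER_CUBIC)
    h=cv2.cvtColor(im,cv2.COLOR_RGB2HSV)
    out=[]
    for m,zz,amin in((cv2.inRange(h,(100,110,vmin),(130,255,255)),z,60*k*k*.5),(cv2.inRange(h,(0,0,185),(180,60,255)),.075,400*k*k)):
        best=None
        for q in cv2.findContours(m,cv2.RETR_EXTERNAL,cv2.CHAIN_APPROX_NONE)[0]:
            if cv2.contourArea(q)<amin:continue
            P=np.array([onz(c,(u+.5)/k-.5,(v+.5)/k-.5,zz)[:2] for u,v in q[:,0]])
            if abs(P.mean(0)[1]-y)>.09 or P.mean(0)[0]<.3 or P.mean(0)[0]>.7:continue
            if best is None or cv2.contourArea(q)>best[0]:best=(cv2.contourArea(q),P)
        if best is None: out.append(None);continue
        r=cv2.minAreaRect((best[1]*1000).astype(np.float32));b=cv2.boxPoints(r)
        e=max((b[1]-b[0],b[2]-b[1]),key=np.linalg.norm)
        a=np.degrees(np.arctan2(e[1],e[0])); a=(a+90)%180-90
        out.append((np.round(r[0],1),np.round(sorted(r[1]),1),round(a,1)))
    return out
E
python3 - <<'E'
from h import *
for n in("scene","top"):
    c=cams.camera(n)
    for y in(.2,-.2):
        for v in (120,145):print(n,y,v,bar(c,y,v))
E
```

```text
scene 0.2 120 [(array([603.8, 203.9]), array([12.8, 44.7]), np.float32(19.9)), (array([502.2, 239.4]), array([ 82.5, 133. ]), np.float32(-19.9))]
scene 0.2 145 [(array([603.1, 203.9]), array([11. , 43.2]), np.float32(19.8)), (array([502.2, 239.4]), array([ 82.5, 133. ]), np.float32(-19.9))]
scene -0.2 120 [(array([ 622.5, -201. ]), array([13. , 43.2]), np.float32(8.2)), (array([ 509.7, -218.4]), array([ 83.3, 126.1]), np.float32(8.6))]
scene -0.2 145 [(array([ 621.9, -201.2]), array([11.4, 42. ]), np.float32(8.2)), (array([ 509.7, -218.4]), array([ 83.3, 126.1]), np.float32(8.6))]
top 0.2 120 [(array([601.4, 205. ]), array([14.2, 44.6]), np.float32(19.6)), (array([494.8, 241.1]), array([ 83. , 124.7]), np.float32(-21.3))]
top 0.2 145 [(array([601.9, 205. ]), array([11.9, 43.5]), np.float32(18.5)), (array([494.8, 241.1]), array([ 83. , 124.7]), np.float32(-21.3))]
top -0.2 120 [(array([ 619.2, -199.4]), array([13.6, 44.7]), np.float32(9.0)), (array([ 507.9, -216.7]), array([ 83.7, 126.1]), np.float32(8.9))]
top -0.2 145 [(array([ 619.8, -199.4]), array([12. , 43.6]), np.float32(8.6)), (array([ 507.9, -216.7]), array([ 83.7, 126.1]), np.float32(8.9))]
```

The left stand is the sunk one: its bar is at +19.5° against a stand axis of about −20°. The right stand is level, with 8.6° against 8.8°. The knob is at (0.6025, 0.2045), and both views agree at the stated height. It needs about 40° clockwise. Now the approach.

Request:
apply_moves(moves=[[[-7,45,0,0],[-7,45,0,0],[-7,45,0,0],[-7,45,0,0],[-7,45,0,0],[-7,45,0,0],[-7,45,0,0],[-7,45,0,0],[-7,45,0,0],[-7,45,0,0]]], hand=1)

```text
clock: 1.3
eef_pos: [0.5953, 0.2114, 0.2131]
tool_rot: [0.833, 0.554, 0.0, -0.001]
ft_force: [0.6, 0.7, 0.9]
grip_width: 0.0854
```

Request:
apply_moves(moves=[[[0,0,0,-8],[0,0,0,-8],[0,0,0,-8],[0,0,0,-8],[0,0,0,-8],[0,0,0,0],[0,0,0,0],[0,0,0,0],[0,0,0,0],[0,0,0,0]]])

```text
clock: 2.3
eef_pos: [0.6013, 0.204, 0.2075]
tool_rot: [0.59, 0.807, -0.002, -0.002]
ft_force: [-0.2, 0.2, 0.5]
grip_width: 0.0854
```

```bash
cat >> h.py <<'E'
def togo(p,ang,extra=""):
    from scipy.spatial.transform import Rotation as Ro
    o=telemetry.get_obs();R=Ro.from_quat(o["tool_rot"]).as_matrix();x=R[:,0]
    a=np.degrees(np.arctan2(x[1],x[0]))
    print("t",o["clock"],"pos",o["eef_pos"],"ang",a,"zax",R[:,2],"togo mm",1000*R.T@(np.array(p)-o["eef_pos"]),"turn",-((ang-a+180)%360-180),"F",o["ft_force"],"tz",o["ft_torque"],"w",o["grip_width"],"j",o["joint_pos"])
E
python3 -c "
from h import *
togo([.6025,.2045,.120],109.5)"
```

```text
t 2.3 pos [0.60125945 0.20400435 0.20745849] ang 107.66826852416558 zax [-5.27323959e-03 -5.15109044e-04 -9.99985964e-01] togo mm [-1.28972713e-03  1.78555714e+00  8.74504634e+01] turn -1.831731475834431 F [-0.15605814  0.17788191  0.50667407] tz [ 0.02624588 -0.02732657 -0.01018444] w 0.08542591676370048 j [3.26499008e-01 5.25537250e-01 4.07678307e-01 1.45809728e+00
 1.20338460e-03 1.81235698e-02]
```

Request:
apply_moves(moves=[[[0,1.5,15,-1.8],[0,0,15,0],[0,0,15,0],[0,0,15,0],[0,0,12,0],[0,0,10,0],[0,0,0,0],[0,0,0,0],[0,0,0,0],[0,0,0,0]]])

```text
clock: 3.3
eef_pos: [0.6042, 0.2056, 0.1255]
tool_rot: [0.578, 0.816, 0.001, -0.0]
ft_force: [-0.0, 0.1, 0.1]
grip_width: 0.0858
```

```bash
python3 -c "
from h import *
togo([.6025,.2045,.120],109.5)"
```

```text
t 3.3 pos [0.60424462 0.20556501 0.12547843] ang 109.35571563207557 zax [ 7.64742747e-04  1.57300146e-03 -9.99998470e-01] togo mm [-0.43333139 -2.00579391  5.47540974] turn -0.14428436792442767 F [-0.04231409  0.06114855  0.08357044] tz [-0.02672244  0.04371297  0.03844177] w 0.0857662849312821 j [ 3.27294738e-01  5.60738936e-01  2.52609330e-01  1.26143688e+00
  1.24364833e-03 -1.05246992e-02]
```

Request:
apply_moves(moves=[[[0,-2,5,0],[0,0,0,0],[0,0,0,0],[0,0,0,0],[0,0,0,0],[0,0,0,0],[0,0,0,0],[0,0,0,0],[0,0,0,0],[0,0,0,0]]], hand=-1)

```text
clock: 4.3
eef_pos: [0.6032, 0.2052, 0.1218]
tool_rot: [0.578, 0.816, 0.002, 0.001]
ft_force: [0.3, 0.6, 0.7]
grip_width: 0.0003
```

```bash
python3 -c "
from h import *
togo([.6025,.2045,.120],109.5)
a=cams.camera('scene');b=cams.camera('top')
cv2.imwrite('pics/g.png',np.hstack([cv2.resize(c['color'][y:y+140,x:x+100,::-1],None,fx=4,fy=4) for c,x,y in((a,345,170),(b,120,110))]))"
```

```text
t 4.3 pos [0.60323121 0.20515395 0.12184257] ang 109.34652802751388 zax [ 0.00385468  0.0025709  -0.99998927] togo mm [-0.37690694 -0.91482142  1.83804739] turn -0.153471972486102 F [0.32788178 0.56145948 0.74359022] tz [-0.02727942  0.02235446 -0.0141801 ] w 0.00027582084666275556 j [ 3.27219364e-01  5.58000170e-01  2.38244633e-01  1.24656430e+00
  1.19555254e-03 -1.04359943e-02]
```

View pics/g.png

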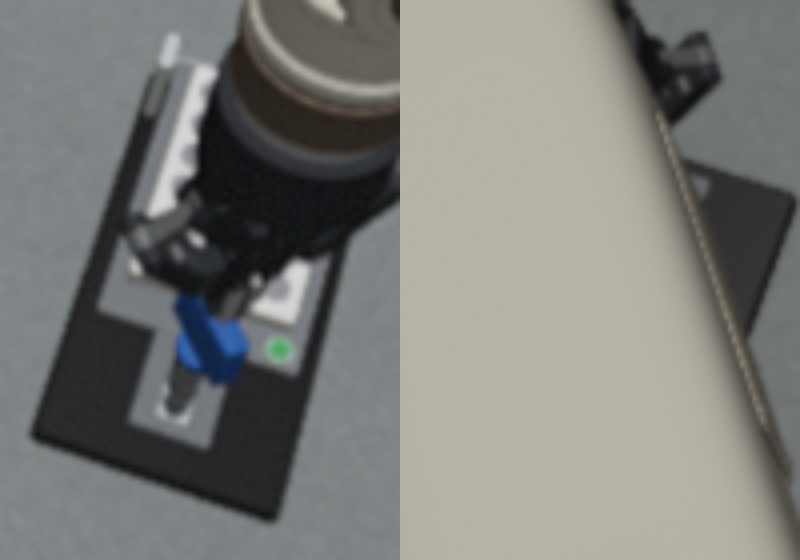

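The picture shows the jaws shut at about crop (230,285), beyond the bar at crop (210,335), and the gripper width is 0. The grasp missed. I'll check where the TCP projects in the image.

```bash
python3 - <<'E'
from h import *
c=cams.camera("scene");o=telemetry.get_obs()
from scipy.spatial.transform import Rotation as Ro
R=Ro.from_quat(o["tool_rot"]).as_matrix();p=o["eef_pos"]
uv=lambda q:np.round((np.array(proj(c,q))),1)
im=c["color"][:,:,::-1].copy()
x0,y0=350,170
im=cv2.resize(im[y0:y0+110,x0:x0+110],None,fx=5,fy=5,interpolation=cv2.INTER_CUBIC)
def dot(q,col):
    u=np.array(proj(c,q));cv2.circle(im,tuple(int(v) for v in (u-[x0,y0]+.5)*5),4,col,-1)
dot(p,(0,0,255));dot(p+R[:,2]*.017,(0,255,255));dot(p-R[:,2]*.056,(255,0,255));dot([.6025,.2045,.134],(0,255,0));dot([.6025,.2045,.096],(255,255,0))
cv2.imwrite("pics/d.png",im)
print(uv(p),bar(c,.2,60))
E
```

```text
[398.4 250.2] [(array([617.9, 199.9]), array([32.5, 43.9]), np.float32(-3.5)), None]
```

View pics/d.png

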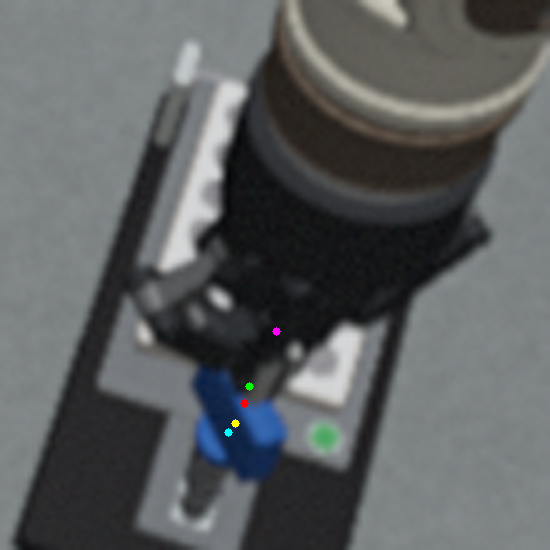

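```bash
python3 - <<'E'
from h import *
s=cams.camera("scene");t=cams.camera("top")
a=[];b=[]
for c,u in((s,(376.8,227)),(t,(200,128))):
    o,d=ray(c,*u);d/=np.linalg.norm(d);P=np.eye(3)-np.outer(d,d);a.append(P);b.append(P@o)
q=np.linalg.lstsq(np.vstack(a),np.hstack(b),rcond=None);print(q[0],q[1])
for z in(.14,.16,.18,.2,.22):print(z,onz(s,376.8,227,z),onz(t,200,128,z))
togo([.6025,.2045,.120],109.5)
E
```

```text
[0.61365113 0.14609595 0.22545867] [4.60568687e-06]
0.14 [0.56509175 0.16520358 0.14      ] [0.64250998 0.15748604 0.14      ]
0.16 [0.57644305 0.16109354 0.16      ] [0.63571483 0.15446191 0.16      ]
0.18 [0.58779435 0.15698351 0.18      ] [0.62891969 0.15143779 0.18      ]
0.2 [0.59914566 0.15287347 0.2       ] [0.62212454 0.14841367 0.2       ]
0.22 [0.61049696 0.14876343 0.22      ] [0.61532939 0.14538954 0.22      ]
t 4.55 pos [0.60322935 0.20515149 0.12184764] ang 109.34597632304403 zax [ 0.00385774  0.00256333 -0.99998927] togo mm [-0.37519602 -0.91226753  1.84314066] turn -0.15402367695597263 F [0.41287391 0.44832888 0.6493691 ] tz [0.02964172 0.01234352 0.0084909 ] w 0.00039683382590720474 j [ 3.27220742e-01  5.57991520e-01  2.38243523e-01  1.24657138e+00
  1.18739244e-03 -1.04250232e-02]
```

The lateral position agrees, and the knuckle triangulates to z≈0.225. That suggests the real fingertips are about 25 mm higher than expected, so they closed just above the bar. I'll reopen and look before going lower.

Request:
apply_moves(moves=[[[0,0,0,0],[0,0,0,0],[0,0,0,0],[0,0,0,0],[0,0,0,0],[0,0,0,0],[0,0,0,0],[0,0,0,0],[0,0,0,0],[0,0,0,0]]], hand=1)

```text
clock: 5.55
eef_pos: [0.6032, 0.2051, 0.1219]
tool_rot: [0.578, 0.816, 0.002, 0.001]
ft_force: [-1.2, -1.1, -0.3]
grip_width: 0.0852
```

```bash
python3 - <<'E'
from h import *
from scipy.spatial.transform import Rotation as Ro
c=cams.camera("scene");o=telemetry.get_obs()
R=Ro.from_quat(o["tool_rot"]).as_matrix();p=o["eef_pos"]
x0,y0=350,170
im=cv2.resize(c["color"][y0:y0+110,x0:x0+110,::-1],None,fx=5,fy=5,interpolation=cv2.INTER_CUBIC)
im=cv2.convertScaleAbs(im,alpha=1.6,beta=10)
for s,dx in((1,.0425),(-1,.0425)):
    for dz,col in((.004,(0,255,255)),(.034-.06,(255,0,255))):
        q=p+R[:,0]*s*dx+R[:,2]*dz;u=np.array(proj(c,q));cv2.circle(im,tuple(int(v) for v in (u-[x0,y0]+.5)*5),4,col,-1)
cv2.imwrite("pics/e.png",im);print(o["eef_pos"],o["grip_width"],o["ft_force"])
E
```

```text
[0.60319931 0.2051662  0.12183923] 0.08562373143520902 [-0.41071022  0.15346926 -0.34797229]
```

View pics/e.png

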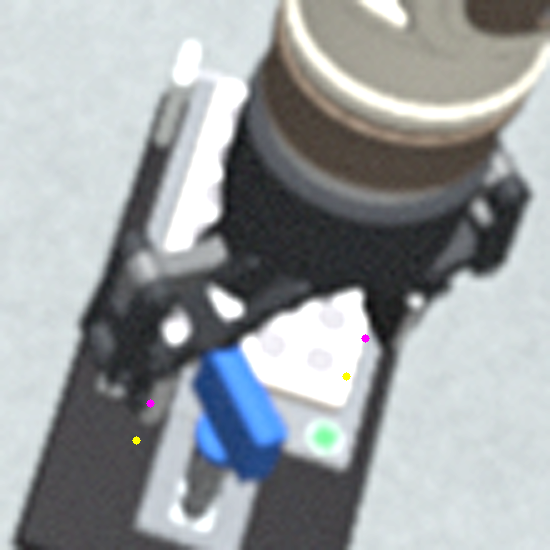

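The open fingertips appear at about crop (150,420) and (385,340). They straddle the bar, but sit about 20–25 mm higher than the reported TCP implies. I'll lower 22 mm, which keeps the body clear even if the report is right, and close again.

Request:
apply_moves(moves=[[[0,0,8,0],[0,0,8,0],[0,0,6,0],[0,0,0,0],[0,0,0,0],[0,0,0,0],[0,0,0,0],[0,0,0,0],[0,0,0,0],[0,0,0,0]]])

```text
clock: 6.6
eef_pos: [0.6032, 0.2052, 0.0976]
tool_rot: [0.578, 0.816, 0.002, 0.001]
ft_force: [0.4, -0.4, -0.6]
grip_width: 0.0856
```

Request:
apply_moves(moves=[[[0,0,0,0],[0,0,0,0],[0,0,0,0],[0,0,0,0],[0,0,0,0],[0,0,0,0],[0,0,0,0],[0,0,0,0],[0,0,0,0],[0,0,0,0]]], hand=-1)

```text
clock: 7.6
eef_pos: [0.6036, 0.2044, 0.0982]
tool_rot: [0.578, 0.816, 0.002, 0.002]
ft_force: [-0.1, -1.4, 0.6]
grip_width: 0.0126
```

```bash
python3 -c "
from h import *
togo([.6025,.2045,.1],109.5)"
```

```text
t 7.6 pos [0.60364077 0.20444317 0.09821498] ang 109.36317166215103 zax [ 0.00471459  0.0011984  -0.99998817] togo mm [ 0.43106865 -1.0487436  -1.79031321] turn -0.13682833784895365 F [-0.06223671 -1.38734017  0.61065787] tz [-0.08051346  0.05128905  0.07489162] w 0.012578604457066427 j [ 3.26748158e-01  5.73776715e-01  2.01563304e-01  1.19373311e+00
 -3.78219959e-04 -1.12049058e-02]
```

Gripped, with a width of 12.6 mm. Now the clockwise turn, which is positive about tool z.

Request:
apply_moves(moves=[[[0,0,0,5],[0,0,0,5],[0,0,0,5],[0,0,0,5],[0,0,0,5],[0,0,0,5],[0,0,0,5],[0,0,0,5],[0,0,0,0],[0,0,0,0]]])

```text
clock: 8.6
eef_pos: [0.6037, 0.2041, 0.0982]
tool_rot: [0.829, 0.559, 0.002, 0.001]
ft_force: [0.4, 0.3, 0.5]
grip_width: 0.0125
```

```bash
python3 -c "
from h import *
togo([.6036,.2044,.098],70)"
```

```text
t 8.6 pos [0.60365716 0.20405197 0.09818915] ang 67.9052309138423 zax [ 4.89806612e-03 -2.01715238e-04 -9.99987984e-01] togo mm [ 0.30065202 -0.18474562  0.18879594] turn -2.0947690861576973 F [0.42667422 0.26717433 0.54310473] tz [-0.0787176  -0.05380332 -0.07597481] w 0.012532166686491696 j [ 0.32685529  0.57380744  0.20154633  1.19396122 -0.00176364  0.71248154]
```

Request:
apply_moves(moves=[[[0,0,0,0],[0,0,0,0],[0,0,0,0],[0,0,0,0],[0,0,0,0],[0,0,0,0],[0,0,-25,0],[0,0,-30,0],[0,0,-30,0],[0,0,-25,0]]], hand=1)

```text
clock: 9.6
eef_pos: [0.5996, 0.2034, 0.2052]
tool_rot: [0.828, 0.56, -0.004, -0.001]
ft_force: [-0.7, -0.8, 1.2]
grip_width: 0.0854
```

Request:
apply_moves(moves=[[[-26,-11,-5,0],[-26,-11,-5,0],[-26,-11,0,0],[-26,-11,0,0],[-26,-11,0,0],[-26,-11,0,0],[-26,-11,0,0],[-26,-11,0,0],[-26,-11,0,0],[0,0,0,0]]])

```text
clock: 10.6
eef_pos: [0.4176, 0.0187, 0.2216]
tool_rot: [0.827, 0.562, 0.003, 0.002]
ft_force: [1.2, 0.3, -0.6]
grip_width: 0.0855
```

```bash
python3 - <<'E'
from h import *
cs={n:cams.camera(n) for n in("scene","top")}
for n,c in cs.items():
    for y in(.2,-.2):print(n,y,bar(c,y,120))
t=cs["top"]["color"];cv2.imwrite("pics/f.png",np.vstack([cv2.resize(t[115:265,110:430,::-1],None,fx=2,fy=2),cv2.resize(cs["scene"]["color"][170:305,140:460,::-1],None,fx=2,fy=2)]))
E
```

```text
scene 0.2 [(array([605., 200.]), array([22.1, 47.8]), np.float32(-17.4)), (array([496.5, 242. ]), array([ 83.8, 126. ]), np.float32(-19.6))]
scene -0.2 [(array([ 622.6, -200.9]), array([13.3, 43.4]), np.float32(8.7)), (array([ 509.7, -218.5]), array([ 84. , 126.8]), np.float32(8.7))]
top 0.2 [(array([601.8, 204.9]), array([12.6, 44.5]), np.float32(-22.0)), (array([495.6, 243. ]), array([ 82.4, 124.2]), np.float32(-19.6))]
top -0.2 [(array([ 619.5, -199.5]), array([13.1, 44.5]), np.float32(9.0)), (array([ 508. , -216.7]), array([ 82.3, 124.4]), np.float32(8.9))]
```

View pics/f.png

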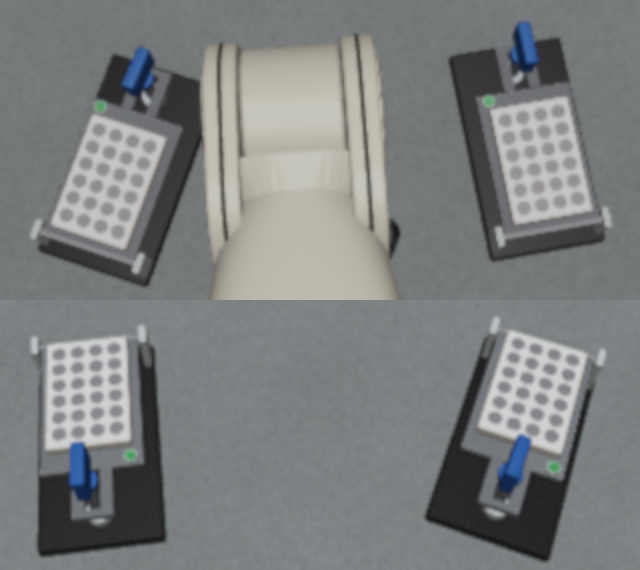

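Both bars now line up with their stands: left bar −22° against axis −19.6°, right bar 9° against 8.9°. The arm stands clear of both stands. Handing in.

```bash
python3 -c "
from h import *
workorder.job_done()"
```

```text
the job is handed in; nothing more can be done
```

The sunk stand was the left one (y > 0). I turned its knob about 41° clockwise, let go, backed the arm off clear of both stands, and handed the job in at about 10.7 s. `job_done()` gives no verdict.

- **Turned stand:** its bar reads −22° in the top view against a stand axis of −19.6°. That is about 2.4° past level, or roughly 0.007 rad of tilt against the 0.032 allowed. The scene view gave −17.4° for the bar, but dimmer side-face pixels spoiled that mask, so I trusted the top view.
- **Plate check:** its white plate measures 126 mm and 124 mm in the two views. Before the turn those readings were 133 mm and 125 mm, so the two views now agree, as they should for a level plate.
- **Other stand:** unchanged at 9.0° for the bar against 8.9° for the axis. The gripper never went near it.
- **Failed first grasp:** the jaws shut on nothing, because the fingertips stood about 20–25 mm higher in the picture than the reported TCP implied. I did not find the cause. I reopened, went 24 mm lower, and the second grip held the bar at 12.6 mm. The wrist-force readings stayed under 2 N.

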